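Clamp a portafilter in its service stand

TASK

Slide the portafilter by its handle along the service stand until its basket sits home against the two brass stop posts under the clamp. Then turn the brass knurled thumbscrew clockwise until its pressure cup bears on the basket and the screw is snug, stopping as the resistance clearly rises: firmly held but not overtightened, and the basket still home. Leave the other bar tools where they are.

Things in the scene. Friction and masses are not known exactly. Their poses are not given: they have to be found in the camera images.
- stand: Fixed steel stand. Origin on the thumbscrew's vertical axis at worktop height, z up. Base plate 104 mm wide (x), y from -105 to +105 mm, 8 mm thick, continued to y = +247 mm by a 14 mm wide, 8 mm high rail under the handle. Two brass stop posts, 12 mm thick and 32 mm high, at x = +-27, y = -32 mm stop and centre the basket when it is slid towards -y.
- clamp_bracket: Clamp on the stand, same origin and axes. Grey column, 40 mm wide, at y = -88 mm; its arm reaches over the axis, 82 to 102 mm above the worktop. It carries the thumbscrew, on whose lower end a steel cup (34 mm wide, rubber pads, slightly sprung) presses on the basket round its spout boss. The screw sinks 4 mm per radian turned clockwise (seen from above) and stays where left.
- seat (a point): Fixed point on the stand, on the thumbscrew's axis, 25 mm above the worktop: where the basket's centre lies when it is home. Above it the cup starts 11 to 19 mm clear of the seated basket's top (unknown setting), so snug takes about 3.2 to 5.5 rad of turning in all. Head and cup are slightly sprung, so the moment builds up over about half a radian.
- screw_axis (a point): Fixed point on the thumbscrew's vertical axis, 130 mm above the worktop. The screw's head is a knurled brass cylinder, 40 mm in diameter, 24 mm tall, its top 143 to 151 mm above the worktop at the start (unknown setting) and about 131 mm when snug. Free running needs about 0.05 N m. When the cup bears on the basket the moment rises gradually with turning; snug is 0.15 to 0.35 N m above free.
- basket (a point): Centre of the portafilter's steel basket, 17 mm above its rim. The portafilter (0.5 kg, loose, 209 mm long) lies upside down, rim on the base plate, handle on the rail. The round basket is 72 mm in diameter at the rim, 34 mm tall, with a spout boss 10 mm higher in the middle. Its +y axis points from the basket along the handle.
- handle (a point): Grip point on the portafilter's brown wooden handle, half-way up (25 mm above the worktop), 113 mm from the basket's centre along +y. The handle here is 27 mm wide (x) and 30 mm high and ends 59 mm farther on.
- tamper: Bystander: tamper, steel foot 58 mm, 91 mm tall; origin at the centre of its underside.
- leveller: Bystander: black round coffee leveller, 59 mm wide, 36 mm tall; origin at the centre of its underside.
- shot_glass: Bystander: clear shot glass, 47 mm wide, 63 mm tall; origin at the centre of its underside.
- grouphead_brush: Bystander: dark brush, 195 mm long, lying; origin at the centre of its underside.

How it is judged:
By the outcome, as a careful person would: the job done as asked, in the order asked, and still so for the second after the job is handed in, with the robot touching nothing.
It also fails if it takes over 72 s, if anything falls off the work surface, if the arm or the gripper's body presses on something with over 40 N, if the wrist force passes 120 N, or if a joint passes its speed limit or range.

ROBOT

A 6-joint arm with a two-finger parallel gripper is mounted at the origin on a cart in front of the work surface, level with it; the furniture and walls round the work are solid. World frame = base frame: x ahead of the robot, y to its left, z up, the work surface at z = 0. Lengths are in m, angles in rad, forces in N, time in s.
With the tool pointing down it reaches from about 0.375 to 0.9 m from the base axis. Payload 3.1 kg.
Tool frame: the origin (TCP) lies midway between the tips of the shut fingers; the grasp point (between the pads) lies 19 mm behind it; z points along the fingers, y is the line along which they close (so a half turn about z gives the same grasp; the last joint's range is limited). The gripper opens to 85 mm and grips with 20 to 120 N. Pads are 22 mm wide; open, the fingers measure 114 mm over their backs; the gripper's body (76 mm by 85 mm) begins 54 mm behind the grasp point. The pads swing forward as they close: fully open they stand 13 mm farther back than shut.
Start: joints at [0.936, 0.527, 1.433, -0, 1.181, -0.178], TCP at [0.275, 0.561, 0.231] pointing down, gripper open.
Joint ranges: [-3.08, 3.08], [-0.75, 2.2], [0.22, 2.44], [-1.43, 4.57], [0, 2.65], [-2.85, 2.85]. Speed limits (rad/s): [2.79, 2.79, 3.14, 3.14, 3.14, 3.14].

INTERFACE

Orientations are given as a unit quaternion [w, x, y, z].
In Python, from cell import readout, optics, ticket gives the robot as it stands. The module is installed in compiled form; this text tells all that it offers.
- The arm moves only by the tool move_arm, never from a script. Its argument "rows" is text: rows parted by semicolons, each of 7 numbers parted by spaces: the shift along the world's x, y, z in mm, then the turn, a rotation vector about the world's x, y, z in rad, then the finger opening in mm, from 0 to 85.4. In form: x y z rx ry rz hand; .... A call has 1 to 5 rows; each row shifts and turns the commanded pose from where the row before left it; what a row does not reach is not made up. A row lasts 1/10 s, in which the tool goes at most 50 mm and 8.59 degrees, less where a joint would pass 70% of its speed; a pose out of reach is approached as far as the arm can. A call with a gripper value outside its range is refused whole. The fingers move at their own pace and stop on an object; "newtons" is the grip in N (left out, the last holds). Time passes only in rows, so rows that do not move let the fingers close. It gives the time, the measured TCP pose, the force, the opening and the grip force at its end, in the units of the state.
- readout.read_state(): the state, without advancing time (a new reading comes with each control period).
- optics.camera(name): name is "scene" or "side" or "wrist"; returns the picture (384x512x3 uint8, red, green, blue); there is no depth.
- optics.camera_model(name): a dict with "intrinsics" (3x3 intrinsics, pixels), "D" ([k1, k2, p1, p2, k3] as OpenCV has them; the pictures are not rectified), "T" (4x4, takes a point from camera to world coordinates); the wrist camera has in their place "T_tool_cam" (4x4, takes a point from camera to tool coordinates, whose origin is the TCP and whose axes are the flange's). Camera axes: x right, y down, z forward; pixel columns grow to the right and rows downward; lengths in m; the calibration is good to about 2 mm. A picture is of the moment at which its call begins: read the wrist's pose just before it. camera_model takes no time and is no camera call.
- ticket.hand_in(): hands the job in; it is judged then, once.
The state is a dict: "t": time; "q": joint angles; "qd": joint speeds; "tau": joint torques, N m; "eef_pos": TCP position; "tcp_rot": TCP orientation; "force": force on the tool from outside, world axes, zero at the start; "ft_torque": the same for the moment, N m; "grip_width": finger opening in m; "finger_force": force on a finger pad.
Only numpy, scipy, OpenCV 4.12 (cv2) and the standard library are available. Lean on these libraries where they do the work, as an engineer would, in place of code of your own. Each camera call takes 0.05 s, during which the arm holds its last target. There are 200 camera calls.

## Working session

There is one attempt and no reset: what is moved stays moved. The work goes in short steps, Python scripts to look and compute and a tool call to move; the robot and the scene stay as the last step left them, time stands still between calls to the robot, and variables do not carry over. Pictures are saved under pics/ and viewed, at most 10 in all, crops included, and the job is handed in when it is done.

Besides the shell and the picture viewer there is one more tool, called after ">>>" by a JSON object that holds its "fn" and its "kwargs". move_arm: Moves the arm, as the interface text tells. Its arguments: {"type":"object","properties":{"rows":{"type":"string"},"newtons":{"type":"number"}},"required":["rows"]}

```bash
mkdir -p pics; python3 - <<'E'
from cell import readout, optics
import cv2, numpy as np
s=readout.read_state(); print({k:np.round(v,3).tolist() for k,v in s.items()})
for n in ("scene","side","wrist"):
    im=optics.camera(n); cv2.imwrite(f"pics/{n}0.png",im[:,:,::-1])
    m=optics.camera_model(n); print(n,{k:np.round(v,4).tolist() for k,v in m.items()})
a=[cv2.imread(f"pics/{n}0.png") for n in("scene","side")]
E
```

```text
{'t': 0.0, 'q': [0.936, 0.528, 1.434, -0.0, 1.181, -0.178], 'qd': [0.001, 0.001, 0.001, -0.0, 0.001, -0.001], 'tau': [-0.001, -44.235, -17.802, -0.0, 0.008, -0.0], 'eef_pos': [0.275, 0.561, 0.23], 'tcp_rot': [-0.0, 0.226, 0.974, -0.001], 'force': [-0.235, 0.152, -0.479], 'ft_torque': [-0.003, -0.009, 0.002], 'finger_force': 0.0, 'grip_width': 0.085}
scene {'intrinsics': [[406.5341, 0.0, 260.9025], [0.0, 406.5341, 186.3703], [0.0, 0.0, 1.0]], 'D': [0.0054, 0.0, 0.0, 0.0, 0.0], 'T': [[0.5992, -0.3733, 0.7082, -0.3004], [-0.8005, -0.2657, 0.5372, -0.6679], [-0.0124, -0.8888, -0.4581, 0.6196], [0.0, 0.0, 0.0, 1.0]]}
side {'intrinsics': [[412.7374, 0.0, 248.982], [0.0, 412.7374, 183.458], [0.0, 0.0, 1.0]], 'D': [-0.0641, 0.0, 0.0, 0.0, 0.0], 'T': [[0.8275, -0.3536, 0.4362, -0.0211], [-0.5615, -0.5274, 0.6376, -0.826], [0.0046, -0.7726, -0.6349, 0.8588], [0.0, 0.0, 0.0, 1.0]]}
wrist {'intrinsics': [[265.7526, 0.0, 254.4535], [0.0, 265.7526, 194.0661], [0.0, 0.0, 1.0]], 'D': [0.0037, 0.0, 0.0, 0.0, 0.0], 'T_tool_cam': [[-0.0003, -0.9633, -0.2684, 0.0681], [1.0, -0.0002, -0.0004, -0.0005], [0.0004, -0.2684, 0.9633, -0.143], [0.0, 0.0, 0.0, 1.0]]}
```

View pics/scene0.png

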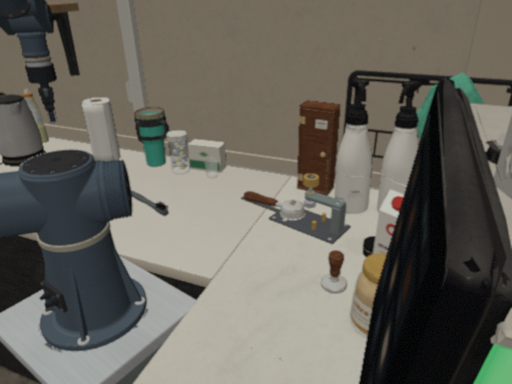

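View pics/side0.png

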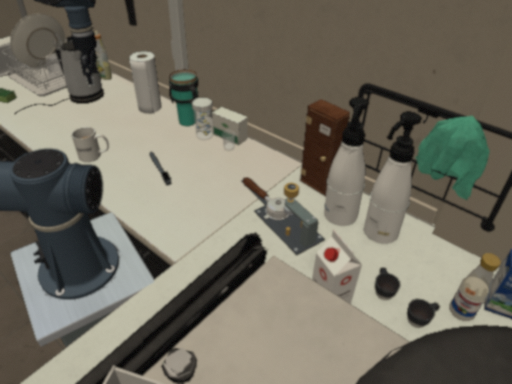

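```bash
python3 - <<'E'
import cv2, numpy as np
a=cv2.imread("pics/scene0.png")[160:250,230:360]; b=cv2.imread("pics/side0.png")[165:265,230:360]
f=lambda x,h:cv2.resize(x,None,fx=6,fy=6,interpolation=cv2.INTER_CUBIC)
cv2.imwrite("pics/za.png",f(a,0));cv2.imwrite("pics/zb.png",f(b,0))
E
```

```text
(no output)
```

View pics/za.png

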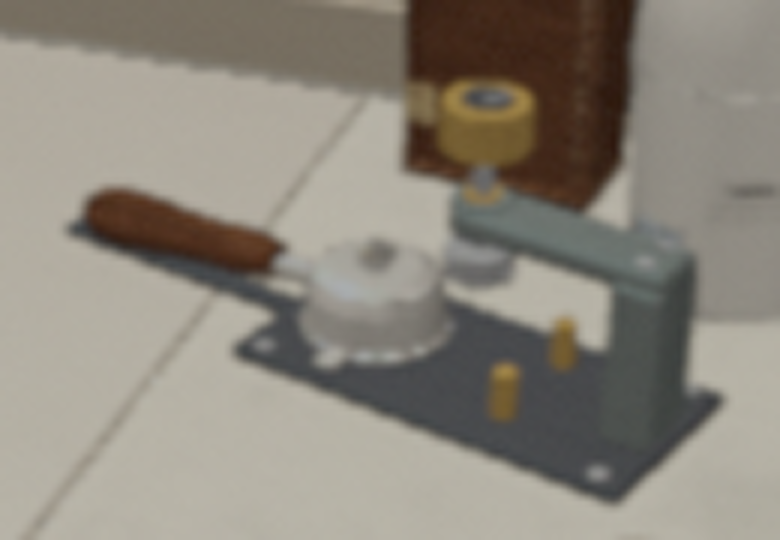

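View pics/zb.png

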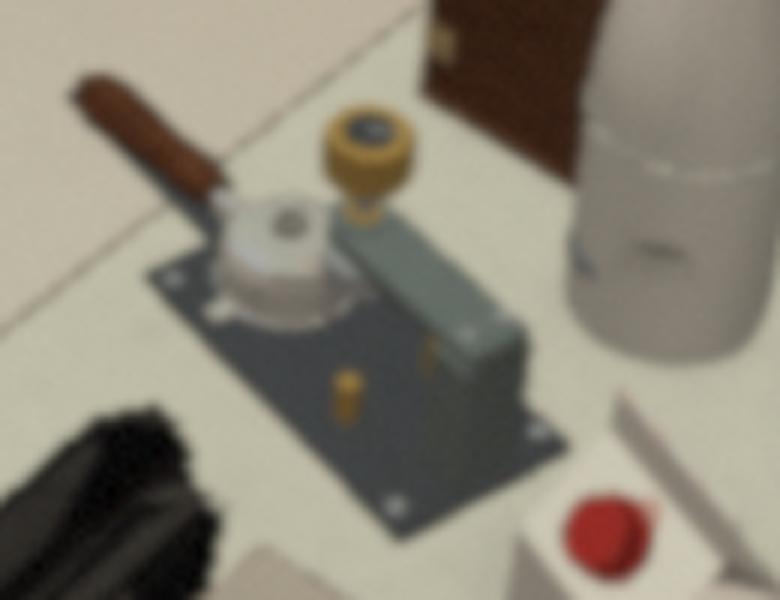

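```bash
cat > h.py <<'E'
from cell import readout, optics
import cv2, numpy as np
from scipy.optimize import least_squares
from scipy.spatial.transform import Rotation as R
def proj(m,T,P):
    Ti=np.linalg.inv(T); return cv2.projectPoints(np.atleast_2d(P).astype(float),cv2.Rodrigues(Ti[:3,:3])[0],Ti[:3,3],m["intrinsics"],np.array(m["D"]))[0][:,0]
def tri(views):  # (model,T,pixel)
    f=lambda p:np.concatenate([proj(m,T,p)[0]-u for m,T,u in views])
    r=least_squares(f,[.6,.2,.05]); return r.x,np.abs(r.fun).max()
def wristT(s,m):
    q=s["tcp_rot"];T=np.eye(4);T[:3,:3]=R.from_quat([q[1],q[2],q[3],q[0]]).as_matrix();T[:3,3]=s["eef_pos"];return T@np.array(m["T_tool_cam"])
E
python3 - <<'E'
from h import *
ms,md=[{k:np.array(v) for k,v in optics.camera_model(n).items()} for n in("scene","side")]
pts=dict(knob=((488,97),(369,129)),boss=((381,243),(291,213)),cl=((237,352),(148,275)),cb=((617,500),(402,540)),cr=((720,398),(567,447)),post=((506,370),(348,379)),tip=((72,230),(75,97)),hend=((110,193),(98,78)))
for k,(a,b) in pts.items():
    a=(np.array(a)+.5)/6-.5+[230,160];b=(np.array(b)+.5)/6-.5+[230,165]
    print(k,*[np.round(x,4) for x in tri([(ms,ms["T"],a),(md,md["T"],b)])])
# fit stand pose x,y,yaw with known geometry, z as check
S=[("cl",(-.052,.105,.008)),("cb",(-.052,-.105,.008)),("cr",(.052,-.105,.008)),("tip",(0,.247,.006)),("post",(-.027,-.032,.040))]
def W(p,P): c,s=np.cos(p[2]),np.sin(p[2]); P=np.array(P);return np.array([p[0]+c*P[0]-s*P[1],p[1]+s*P[0]+c*P[1],P[2]+p[3]])
def f(p):
    o=[]
    for k,P in S:
        a,b=pts[k];a=(np.array(a)+.5)/6-.5+[230,160];b=(np.array(b)+.5)/6-.5+[230,165]
        o+=[proj(ms,ms["T"],W(p,P))[0]-a,proj(md,md["T"],W(p,P))[0]-b]
    return np.concatenate(o)
for x0 in (0,):
    r=least_squares(f,[.7,.1,x0,0]);print(r.x,r.cost,np.round(r.fun,1))
    print("seat",W(r.x,(0,0,.025)))
E
```

```text
knob [ 0.5543 -0.1862  0.1488] 0.1867
boss [ 0.5593 -0.1295  0.0541] 0.1483
cl [ 0.5085 -0.0817  0.0019] 0.1876
cb [ 0.5039 -0.2886  0.0028] 0.1793
cr [ 0.6042 -0.2883  0.0027] 0.0441
post [ 0.5269 -0.2178  0.0321] 0.1356
tip [0.5573 0.0599 0.0008] 0.0048
hend [0.5539 0.0312 0.0339] 0.2172
[ 0.5584566  -0.18311674 -0.0126126  -0.00875771] 4.258324725263165 [-1.5  0.3 -0.9  0.1 -0.1  0.9 -0.1  0.2  0.9  0.4  1.2  0.2 -0.1  0.1
  0.4 -0.2 -0.3 -0.9  0.6 -0.9]
seat [ 0.5584566  -0.18311674  0.01624229]
```

The scene crop shows the knob top at (488,97), the basket boss at (381,243) and the handle on the left. The side crop shows the knob at (369,129) and the boss at (291,213). The stand lies along world y with its axis near (0.555, -0.186). Next I move over it to look with the wrist camera.

>>> {"fn": "move_arm", "kwargs": {"rows": "22 -44 12 0 0 -0.0858 85; 22 -44 12 0 0 -0.0858 85; 22 -44 12 0 0 -0.0858 85; 22 -44 12 0 0 -0.0858 85; 22 -44 12 0 0 -0.0858 85"}}

```text
t: 0.65
eef_pos: [0.384, 0.3422, 0.2908]
tcp_rot: [-0.0, 0.429, 0.903, -0.0]
force: [0.3, 0.2, 0.1]
grip_width: 0.0848
finger_force: 0.0
```

>>> {"fn": "move_arm", "kwargs": {"rows": "22 -44 0 0 0 -0.0858 85; 22 -44 0 0 0 -0.0858 85; 22 -44 0 0 0 -0.0858 85; 22 -44 0 0 0 -0.0858 85; 22 -44 0 0 0 -0.0858 85"}}

```text
t: 1.15
eef_pos: [0.4941, 0.1221, 0.2905]
tcp_rot: [-0.0, 0.612, 0.791, 0.0]
force: [0.4, 0.7, 0.9]
grip_width: 0.0848
finger_force: 0.0
```

>>> {"fn": "move_arm", "kwargs": {"rows": "20 -44 0 0 0 -0.0858 85; 20 -44 0 0 0 -0.0858 85; 20 -44 0 0 0 -0.0858 85; 0 0 0 0 0 0 85; 0 0 0 0 0 0 85"}}

```text
t: 1.65
eef_pos: [0.5536, -0.0091, 0.2899]
tcp_rot: [-0.001, 0.708, 0.706, -0.0]
force: [0.3, -0.3, 0.7]
grip_width: 0.0851
finger_force: 0.0
```

```bash
python3 - <<'E'
from h import *
s=readout.read_state(); print({k:np.round(s[k],3).tolist() for k in('t','q','eef_pos','tcp_rot','force')})
im=optics.camera("wrist"); cv2.imwrite("pics/w1.png",im[:,:,::-1]); np.save("w1.npy",wristT(s,optics.camera_model("wrist")))
cv2.imwrite("pics/w1b.png",cv2.resize(im[:,:,::-1],(800,600),interpolation=cv2.INTER_CUBIC))
E
```

```text
{'t': 1.65, 'q': [-0.219, 0.366, 1.54, 0.0, 1.237, -0.216], 'eef_pos': [0.554, -0.009, 0.29], 'tcp_rot': [-0.001, 0.708, 0.706, -0.0], 'force': [0.33, -0.273, 0.692]}
```

View pics/w1b.png

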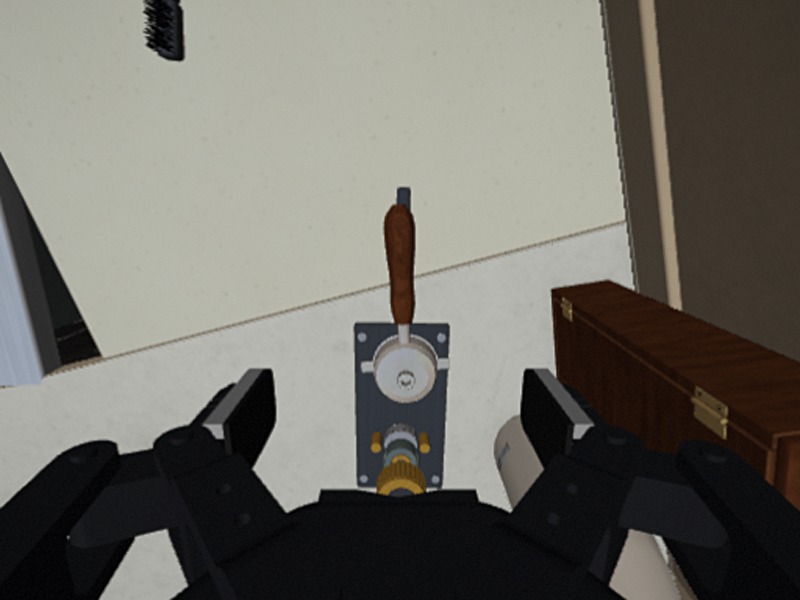

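The wrist view (800x600) shows the boss at (405,380), the handle end at (399,207), the rail tip at (403,188), the posts at (376,438) and (424,438), and the plate's rear corners at (355,324) and (450,324). The knob is partly hidden at (401,475).

```bash
python3 - <<'E'
from h import *
ms,md,mw=[{k:np.array(v) for k,v in optics.camera_model(n).items()} for n in("scene","side","wrist")]
T=np.load("w1.npy")
c=lambda a,o:(np.array(a)+.5)/6-.5+o
w=lambda u:(np.array(u)+.5)/1.5625-.5
v=lambda a,b,u:[(ms,ms["T"],c(a,[230,160])),(md,md["T"],c(b,[230,165])),(mw,T,w(u))]
for k,x in dict(boss=((381,243),(291,213),(405,379)),cl=((237,352),(148,275),(355,324)),post=((506,370),(348,379),(376,434)),tip=((72,230),(75,97),(403,188))).items():
    print(k,*[np.round(y,4) for y in tri(v(*x))])
K=mw["intrinsics"]
def plane(u,z):
    d=np.append(cv2.undistortPoints(np.array([[w(u)]]),K,mw["D"])[0,0],1); d=T[:3,:3]@d; o=T[:3,3]; return np.round(o+d*(z-o[2])/d[2],4)
for n,u,z in [("boss",(405,379),.052),("hend",(399,205),.03),("hmid",(400,260),.04),("hnear",(402,318),.035),("tipL",(397,188),.008),("tipR",(410,188),.008),("cl",(355,324),.008),("crr",(450,324),.008),("fl",(357,487),.008),("pl",(376,434),.032),("pr",(424,434),.032),("scr_arm",(400,459),.102),("knobL",(377,490),.149),("knobR",(426,490),.149),("cabinet",(554,355),.0),("cabtop",(553,290),.2)]: print(n,plane(u,z))
E
```

```text
boss [ 0.5602 -0.127   0.0517] 0.7198
cl [ 0.506  -0.0839  0.0043] 0.3179
post [ 0.5302 -0.21    0.0237] 2.1077
tip [0.5577 0.0587 0.0013] 0.381
boss [ 0.5596 -0.1262  0.052 ]
hend [0.554  0.0429 0.03  ]
hmid [ 0.5548 -0.0078  0.04  ]
hnear [ 0.5568 -0.0675  0.035 ]
tipL [0.5521 0.0583 0.008 ]
tipR [0.5649 0.0583 0.008 ]
cl [ 0.5064 -0.0826  0.008 ]
crr [ 0.6087 -0.0829  0.008 ]
fl [ 0.5024 -0.2902  0.008 ]
pl [ 0.5282 -0.2018  0.032 ]
pr [ 0.5809 -0.2019  0.032 ]
scr_arm [ 0.5543 -0.1827  0.102 ]
knobL [ 0.5355 -0.1775  0.149 ]
knobR [ 0.5753 -0.1775  0.149 ]
cabinet [ 0.7272 -0.1223 -0.    ]
cabtop [0.6425 0.0014 0.2   ]
```

```bash
python3 - <<'E'
from h import *
ms,md=[{k:np.array(v) for k,v in optics.camera_model(n).items()} for n in("scene","side")]
for n,a,b in [("cab bot",(298,188),(301,181)),("cab top left",(303,102),(309,103)),("cab top right",(338,106),(349,113)),("cab bot right",(330,195),(327,195)),("bottleshoulder",(355,128),(349,148)),("bottle top",(357,85),(356,103)),("bottle base",(352,212),(341,222))]:
    print(n,*[np.round(y,3) for y in tri([(ms,ms["T"],np.array(a)),(md,md["T"],np.array(b))])])
E
```

```text
cab bot [ 0.72  -0.048 -0.001] 0.11
cab top left [ 0.711 -0.058  0.293] 0.655
cab top right [ 0.801 -0.129  0.269] 0.138
cab bot right [ 0.743 -0.151 -0.002] 0.691
bottleshoulder [ 0.698 -0.236  0.249] 0.48
bottle top [ 0.721 -0.217  0.362] 0.801
bottle base [ 0.712 -0.248 -0.021] 0.605
```

>>> {"fn": "move_arm", "kwargs": {"rows": "2 -5 -50 0 0 0.033 70; 0 0 -50 0 0 0 60; 0 0 -50 0 0 0 60; 0 0 -50 0 0 0 60; 0 0 -40 0 0 0 60"}}

```text
t: 2.2
eef_pos: [0.5539, -0.0108, 0.0487]
tcp_rot: [-0.001, 0.694, 0.72, -0.001]
force: [-0.1, -0.0, -0.0]
grip_width: 0.0597
finger_force: 0.0
```

>>> {"fn": "move_arm", "kwargs": {"rows": "1 -2 -20 0 0 0 60; 1 0 -19 0 0 0 60; 0 0 0 0 0 0 60; 0 0 0 0 0 0 20; 0 0 0 0 0 0 20", "newtons": 25}}

```text
t: 2.7
eef_pos: [0.5582, -0.0144, 0.0131]
tcp_rot: [0.001, 0.695, 0.719, 0.0]
force: [-3.8, 0.5, 1.9]
grip_width: 0.0316
finger_force: 2.2
```

>>> {"fn": "move_arm", "kwargs": {"rows": "0 0 0 0 0 0 20; 0 0 0 0 0 0 20; 0 0 0 0 0 0 20"}}

```text
t: 3.0
eef_pos: [0.5582, -0.0144, 0.0132]
tcp_rot: [0.0, 0.696, 0.718, 0.001]
force: [-0.5, 4.9, 6.2]
grip_width: 0.0271
finger_force: 25.1
```

>>> {"fn": "move_arm", "kwargs": {"rows": "0 -10 0 0 0 -0.01 20; 0 -10 0 0 0 -0.01 20; 0 -10 0 0 0 -0.01 20; -1 -10 0 0 0 -0.013 20; 0 -10 0 0 0 0 20"}}

```text
t: 3.5
eef_pos: [0.5568, -0.0634, 0.0131]
tcp_rot: [-0.001, 0.711, 0.703, 0.001]
force: [0.7, 10.4, 7.3]
grip_width: 0.0266
finger_force: 24.9
```

>>> {"fn": "move_arm", "kwargs": {"rows": "0 -3 0 0 0 0 20; 0 -2 0 0 0 0 20; 0 0 0 0 0 0 20"}}

```text
t: 3.8
eef_pos: [0.5567, -0.0687, 0.0131]
tcp_rot: [-0.0, 0.711, 0.703, 0.001]
force: [-0.6, 6.9, 6.5]
grip_width: 0.0269
finger_force: 24.9
```

```bash
python3 - <<'E'
from h import *
s=readout.read_state(); print({k:np.round(s[k],3).tolist() for k in('t','eef_pos','force','ft_torque','grip_width')})
E
```

```text
{'t': 3.8, 'eef_pos': [0.557, -0.069, 0.013], 'force': [-0.598, 6.9, 6.545], 'ft_torque': [1.214, 0.017, -0.123], 'grip_width': 0.027}
```

>>> {"fn": "move_arm", "kwargs": {"rows": "0 -1.5 0 0 0 0 20; 0 -1.5 0 0 0 0 20; 0 0 0 0 0 0 20"}}

```text
t: 4.1
eef_pos: [0.5566, -0.0712, 0.0131]
tcp_rot: [-0.001, 0.711, 0.703, 0.001]
force: [-0.9, 8.4, 7.8]
grip_width: 0.0268
finger_force: 24.9
```

>>> {"fn": "move_arm", "kwargs": {"rows": "0 -1.5 0 0 0 0 20; 0 0 0 0 0 0 20"}}

```text
t: 4.3
eef_pos: [0.5565, -0.0718, 0.0131]
tcp_rot: [-0.001, 0.711, 0.703, 0.001]
force: [0.3, 13.0, 7.5]
grip_width: 0.0271
finger_force: 24.8
```

>>> {"fn": "move_arm", "kwargs": {"rows": "0 -1.5 0 0 0 0 20; 0 0 0 0 0 0 20"}}

```text
t: 4.5
eef_pos: [0.5565, -0.0721, 0.0131]
tcp_rot: [-0.002, 0.712, 0.702, 0.002]
force: [2.0, 15.8, 7.5]
grip_width: 0.0264
finger_force: 24.7
```

>>> {"fn": "move_arm", "kwargs": {"rows": "0 -2 0 0 0 0 20; 0 0 0 0 0 0 20", "newtons": 50}}

```text
t: 4.7
eef_pos: [0.5564, -0.0724, 0.0133]
tcp_rot: [-0.003, 0.712, 0.702, 0.003]
force: [3.0, 22.0, 10.4]
grip_width: 0.0263
finger_force: 48.1
```

>>> {"fn": "move_arm", "kwargs": {"rows": "0 0 0 0 0 0 20; 0 -2 0 0 0 0 20; 0 0 0 0 0 0 20"}}

```text
t: 5.0
eef_pos: [0.5563, -0.0726, 0.0132]
tcp_rot: [-0.004, 0.712, 0.702, 0.003]
force: [4.5, 29.0, 10.8]
grip_width: 0.0263
finger_force: 48.0
```

```bash
python3 - <<'E'
from h import *
s=readout.read_state(); print({k:np.round(s[k],4).tolist() for k in('t','eef_pos','force','ft_torque','grip_width')})
a=optics.camera("scene")[160:250,230:360,::-1]; b=optics.camera("side")[165:265,230:360,::-1]
f=lambda x:cv2.resize(x,None,fx=5,fy=5,interpolation=cv2.INTER_CUBIC)
cv2.imwrite("pics/home_s.png",f(a));cv2.imwrite("pics/home_d.png",f(b))
E
```

```text
{'t': 5.0, 'eef_pos': [0.5563, -0.0726, 0.0132], 'force': [4.4952, 28.9934, 10.8388], 'ft_torque': [4.5731, -0.8105, -0.0143], 'grip_width': 0.0263}
```

View pics/home_s.png

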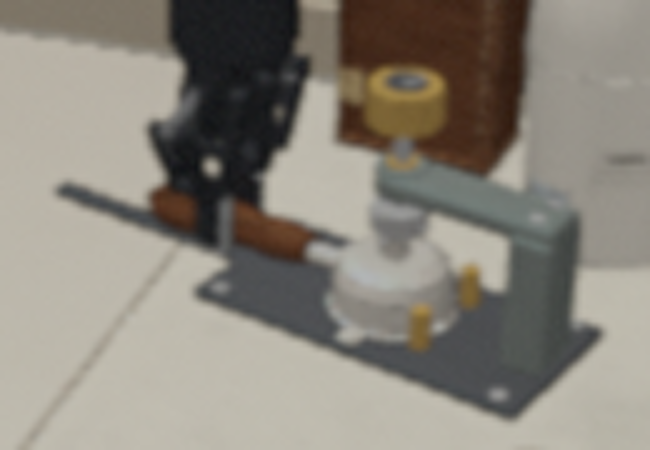

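The crop shows the basket against both posts (post tops at (420,310) and (470,270)), under the cup at (400,215). I release, lift, and turn the wrist to its range end for the screw.

>>> {"fn": "move_arm", "kwargs": {"rows": "0 0 0 0 0 0 50; 0 0 0 0 0 0 60; 0 0 0 0 0 0 60; 0 0 0 0 0 0 60"}}

```text
t: 5.5
eef_pos: [0.5568, -0.0809, 0.0118]
tcp_rot: [0.0, 0.711, 0.703, -0.0]
force: [0.4, 0.9, 0.4]
grip_width: 0.0599
finger_force: 0.0
```

>>> {"fn": "move_arm", "kwargs": {"rows": "0 10 40 0 0 0 60; 0 0 50 0 0 0 70; 0 0 50 0 0 0 85; 0 0 40 0 0 0 85; 0 0 0 0 0 0 85"}}

```text
t: 6.0
eef_pos: [0.5606, -0.072, 0.198]
tcp_rot: [0.006, 0.711, 0.703, 0.003]
force: [0.4, -1.0, 1.0]
grip_width: 0.0848
finger_force: 0.0
```

```bash
python3 - <<'E'
from h import *
s=readout.read_state(); print({k:np.round(s[k],4).tolist() for k in('t','q','eef_pos','tcp_rot','force','ft_torque')})
im=optics.camera("wrist"); np.save("w2.npy",wristT(s,optics.camera_model("wrist")))
cv2.imwrite("pics/w2b.png",cv2.resize(im[:,:,::-1],(800,600),interpolation=cv2.INTER_CUBIC))
E
```

```text
{'t': 6.0, 'q': [-0.3253, 0.4842, 1.6293, -0.0003, 1.0147, -0.3139], 'eef_pos': [0.5606, -0.072, 0.198], 'tcp_rot': [0.0061, 0.7111, 0.7031, 0.0029], 'force': [0.4491, -1.0339, 1.0062], 'ft_torque': [-0.0043, 0.0036, -0.0258]}
```

View pics/w2b.png

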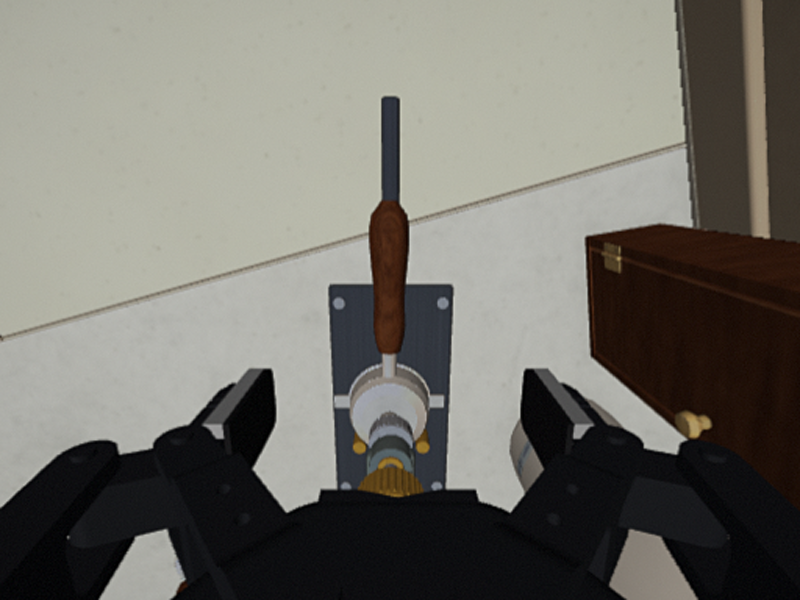

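The view shows the portafilter straight on the rail with its basket between the posts at (360,447) and (423,447). The knob edges are at (358,490) and (424,490).

```bash
python3 - <<'E'
from h import *
mw={k:np.array(v) for k,v in optics.camera_model("wrist").items()}; T=np.load("w2.npy")
w=lambda u:(np.array(u)+.5)/1.5625-.5
def plane(u,z):
    d=np.append(cv2.undistortPoints(np.array([[w(u)]]),mw["intrinsics"],mw["D"])[0,0],1); d=T[:3,:3]@d; o=T[:3,3]; return np.round(o+d*(z-o[2])/d[2],4)
for n,u,z in [("tip",(390.5,97),.008),("hend",(390,200),.028),("c1",(330,285),.008),("c2",(453,285),.008),("b1",(339,303),.009),("b2",(443,303),.009),("basL",(348,400),.012),("basR",(430,400),.012),("pl",(360,447),.03),("pr",(423,447),.03),("screwbase",(391,462),.103),("kL",(358,490),.143),("kR",(424.5,490),.143)]: print(n,plane(u,z))
ms,md=[{k:np.array(v) for k,v in optics.camera_model(n).items()} for n in("scene","side")]
# knob ellipse seg in scene/side via brass colour not needed: predicted pixels of candidate axis
for P in [(.5555,-.187,.149),(.5543,-.1862,.1488)]: print(proj(ms,ms["T"],P),proj(md,md["T"],P))
E
```

```text
tip [0.5587 0.0584 0.008 ]
hend [ 0.5572 -0.0138  0.028 ]
c1 [ 0.5068 -0.0816  0.008 ]
c2 [ 0.6079 -0.083   0.008 ]
b1 [ 0.5135 -0.0967  0.009 ]
b2 [ 0.5998 -0.098   0.009 ]
basL [ 0.5174 -0.1845  0.012 ]
basR [ 0.5895 -0.1859  0.012 ]
pl [ 0.528  -0.2198  0.03  ]
pr [ 0.5823 -0.2209  0.03  ]
screwbase [ 0.5555 -0.181   0.103 ]
kL [ 0.5372 -0.1692  0.143 ]
kR [ 0.5748 -0.17    0.143 ]
[[311.27033636 175.45280441]] [[291.73740085 186.22351358]]
[[310.77462413 175.6051008 ]] [[291.19740233 186.28159132]]
```

>>> {"fn": "move_arm", "kwargs": {"rows": "0 -20 0 0.0046 0.0127 0.143 85; 0 -20 0 0 0 0.143 85; 0 -20 0 0 0 0.143 85; 0 -20 0 0 0 0.143 85; 0 -20 0 0 0 0.143 85"}}

```text
t: 6.55
eef_pos: [0.5553, -0.1708, 0.1896]
tcp_rot: [-0.007, 0.417, 0.909, -0.004]
force: [0.6, -0.5, 0.1]
grip_width: 0.0852
finger_force: 0.0
```

>>> {"fn": "move_arm", "kwargs": {"rows": "-5 -15 0 0 0 0.143 85; 0 0 0 0 0 0.143 85; 0 0 0 0 0 0.143 85; 0 0 0 0 0 0.143 85; 0 0 0 0 0 0.143 85"}}

```text
t: 7.05
eef_pos: [0.5502, -0.1851, 0.1896]
tcp_rot: [-0.005, 0.073, 0.997, -0.005]
force: [-0.1, 0.0, -0.3]
grip_width: 0.085
finger_force: 0.0
```

>>> {"fn": "move_arm", "kwargs": {"rows": "0 0 0 0 0 0.143 85; 0 0 0 0 0 0.143 85; 0 0 0 0 0 0.143 85; 0 0 0 0 0 0.143 85; 0 0 0 0 0 0 85"}}

```text
t: 7.55
eef_pos: [0.5503, -0.1849, 0.1898]
tcp_rot: [-0.003, -0.208, 0.978, -0.005]
force: [0.4, 0.2, 0.2]
grip_width: 0.0852
finger_force: 0.0
```

```bash
cat >> h.py <<'E'
def st():
    s=readout.read_state(); q=s["tcp_rot"]; M=R.from_quat([q[1],q[2],q[3],q[0]]).as_matrix()
    print({k:np.round(s[k],4).tolist() for k in('t','eef_pos','force','ft_torque','grip_width','finger_force')},"j1,j6",np.round(s["q"][[0,5]] if hasattr(s["q"],"shape") else [s["q"][0],s["q"][5]],3),"toolz",np.round(M[:,2],4),"toolx ang",round(float(np.arctan2(M[1,0],M[0,0])),3))
E
python3 -c "from h import *;st()"
```

```text
{'t': 7.55, 'eef_pos': [0.5503, -0.1849, 0.1898], 'force': [0.372, 0.2174, 0.1926], 'ft_torque': [-0.0184, -0.0202, -0.056], 'grip_width': 0.0852, 'finger_force': 0.0} j1,j6 [-0.51  -2.494] toolz [-0.0035 -0.0117 -0.9999] toolx ang -2.722
```

>>> {"fn": "move_arm", "kwargs": {"rows": "2.5 -1 -10 0.0117 -0.0035 0.125 70; 2.5 -1 -20 0 0 0.125 70; 0 0 -20 0 0 0 70; 0 0 -17 0 0 0 70; 0 0 0 0 0 0 70"}}

```text
t: 8.05
eef_pos: [0.5541, -0.1861, 0.1214]
tcp_rot: [-0.001, -0.328, 0.945, 0.002]
force: [0.7, 0.6, -0.5]
grip_width: 0.0703
finger_force: 0.0
```

```bash
python3 - <<'E'
from h import *
st()
a=optics.camera("scene")[150:230,270:370,::-1]; b=optics.camera("side")[150:230,250:350,::-1]
f=lambda x:cv2.resize(x,None,fx=4,fy=5,interpolation=cv2.INTER_CUBIC)
cv2.imwrite("pics/grip.png",np.hstack([f(a),f(b)]))
E
```

```text
{'t': 8.05, 'eef_pos': [0.5541, -0.1861, 0.1214], 'force': [0.7484, 0.5707, -0.5325], 'ft_torque': [0.0326, 0.0261, 0.0383], 'grip_width': 0.0703, 'finger_force': 0.0} j1,j6 [-0.516 -2.755] toolz [-0.0022  0.0029 -1.    ] toolx ang -2.474
```

View pics/grip.png

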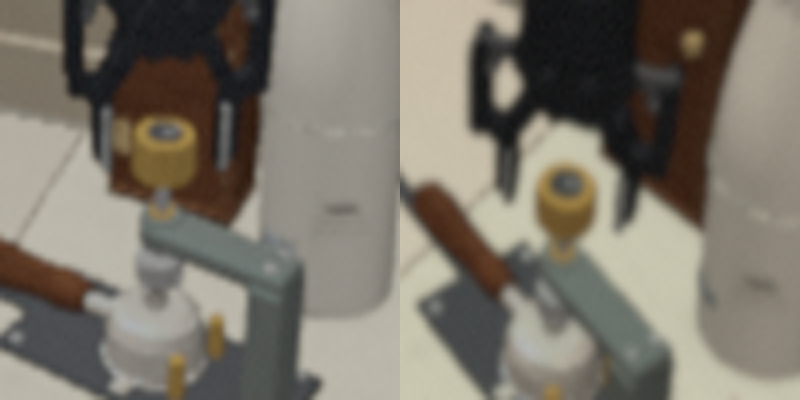

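The knob stands between the pads in both views (scene half (163,155), side half (566,200)). I close on it.

>>> {"fn": "move_arm", "kwargs": {"rows": "1 -0.5 1 0 0 0 60; 0 0 0 0 0 0 30; 0 0 0 0 0 0 30; 0 0 0 0 0 0 30; 0 0 0 0 0 0 30", "newtons": 40}}

```text
t: 8.65
eef_pos: [0.5569, -0.1862, 0.1272]
tcp_rot: [0.002, -0.329, 0.944, -0.0]
force: [-2.8, 2.8, 5.6]
grip_width: 0.0387
finger_force: 39.6
```

>>> {"fn": "move_arm", "kwargs": {"rows": "0 0 0 0 0 0 30; 0 0 0 0 0 0 30"}}

```text
t: 8.85
eef_pos: [0.5569, -0.1862, 0.1272]
tcp_rot: [0.002, -0.329, 0.944, -0.0]
force: [-3.0, 3.9, 5.7]
grip_width: 0.0389
finger_force: 39.6
```

```bash
python3 -c "from h import *;st()"
```

```text
{'t': 8.85, 'eef_pos': [0.5569, -0.1862, 0.1272], 'force': [-3.0411, 3.8904, 5.7291], 'ft_torque': [0.4869, 0.353, 0.0235], 'grip_width': 0.0389, 'finger_force': 39.5962} j1,j6 [-0.514 -2.757] toolz [ 3.7e-03  8.0e-04 -1.0e+00] toolx ang -2.471
```

>>> {"fn": "move_arm", "kwargs": {"rows": "0 0 -0.6 0 0 -0.145 30; 0 0 -0.6 0 0 -0.145 30; 0 0 -0.6 0 0 -0.145 30; 0 0 -0.6 0 0 -0.145 30; 0 0 0 0 0 0 30"}}

```text
t: 9.35
eef_pos: [0.5571, -0.1869, 0.1249]
tcp_rot: [0.001, -0.044, 0.999, -0.002]
force: [-2.6, 2.8, 5.6]
grip_width: 0.0389
finger_force: 39.6
```

```bash
python3 - <<'E'
from h import *
st()
a=optics.camera("scene")[150:230,270:370,::-1]; b=optics.camera("side")[150:230,250:350,::-1]
f=lambda x:cv2.resize(x,None,fx=4,fy=5,interpolation=cv2.INTER_CUBIC)
cv2.imwrite("pics/turn.png",np.hstack([f(a),f(b)]))
E
```

```text
{'t': 9.35, 'eef_pos': [0.5571, -0.1869, 0.1249], 'force': [-2.6293, 2.7521, 5.5744], 'ft_torque': [0.2505, 0.4115, -0.0636], 'grip_width': 0.0389, 'finger_force': 39.5995} j1,j6 [-0.513 -2.171] toolz [ 0.0028 -0.003  -1.    ] toolx ang -3.053
```

View pics/turn.png

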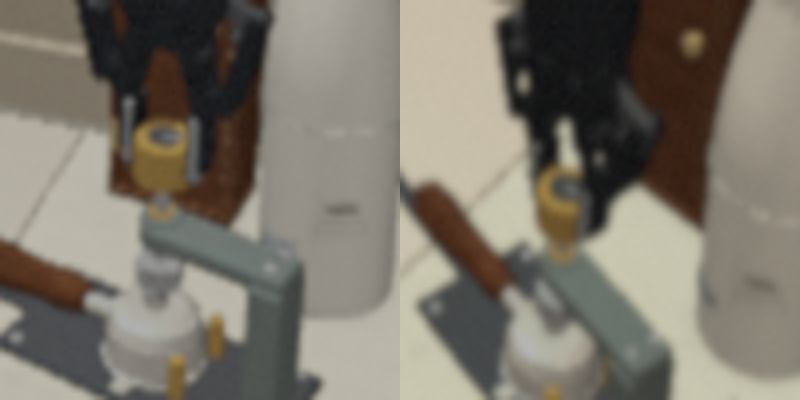

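The pads hold the knob (scene half (165,155)) and it turns with them. I carry on.

>>> {"fn": "move_arm", "kwargs": {"rows": "0 0 -0.6 0 0 -0.145 30; 0 0 -0.6 0 0 -0.145 30; 0 0 -0.6 0 0 -0.145 30; 0 0 -0.6 0 0 -0.145 30; 0 0 -0.5 0 0 -0.145 30"}}

```text
t: 9.95
eef_pos: [0.5569, -0.1877, 0.1221]
tcp_rot: [0.001, 0.314, 0.949, -0.003]
force: [-3.7, -0.5, 5.4]
grip_width: 0.0384
finger_force: 39.6
```

```bash
python3 -c "
from h import *;st();print(readout.read_state()['tau'][5])"
```

```text
{'t': 9.95, 'eef_pos': [0.5569, -0.1877, 0.1221], 'force': [-3.677, -0.5299, 5.4149], 'ft_torque': [-0.155, 0.6916, -0.0097], 'grip_width': 0.0384, 'finger_force': 39.6334} j1,j6 [-0.512 -1.439] toolz [-9.0e-04 -5.8e-03 -1.0e+00] toolx ang 2.502
-0.9276491962373257
```

>>> {"fn": "move_arm", "kwargs": {"rows": "0 0 -0.6 0 0 -0.145 30; 0 0 -0.6 0 0 -0.145 30; 0 0 -0.6 0 0 -0.145 30; 0 0 -0.6 0 0 -0.145 30; 0 0 -0.5 0 0 -0.145 30"}}

```text
t: 10.45
eef_pos: [0.5561, -0.188, 0.1192]
tcp_rot: [-0.001, 0.63, 0.776, -0.004]
force: [-5.4, -1.1, 6.5]
grip_width: 0.0384
finger_force: 39.8
```

```bash
python3 -c "
from h import *;st();print(readout.read_state()['tau'][5])"
```

```text
{'t': 10.45, 'eef_pos': [0.5561, -0.188, 0.1192], 'force': [-5.3592, -1.129, 6.4777], 'ft_torque': [-0.3642, 1.0493, 0.0324], 'grip_width': 0.0384, 'finger_force': 39.8002} j1,j6 [-0.512 -0.713] toolz [-0.0059 -0.0051 -1.    ] toolx ang 1.777
-0.9228077530860901
```

>>> {"fn": "move_arm", "kwargs": {"rows": "0 0 -0.6 0 0 -0.145 30; 0 0 -0.6 0 0 -0.145 30; 0 0 -0.6 0 0 -0.145 30; 0 0 -0.6 0 0 -0.145 30; 0 0 0 0 0 0 30"}}

```text
t: 10.95
eef_pos: [0.5554, -0.1879, 0.1167]
tcp_rot: [-0.002, 0.825, 0.565, -0.004]
force: [-7.0, -1.3, 7.1]
grip_width: 0.0386
finger_force: 39.9
```

```bash
python3 -c "
from h import *;st();print(readout.read_state()['tau'][5])"
```

```text
{'t': 10.95, 'eef_pos': [0.5554, -0.1879, 0.1167], 'force': [-6.9608, -1.3442, 7.105], 'ft_torque': [-0.2392, 1.1819, -0.0227], 'grip_width': 0.0386, 'finger_force': 39.9293} j1,j6 [-0.513 -0.138] toolz [-0.009  -0.0022 -1.    ] toolx ang 1.201
0.400820542126894
```

>>> {"fn": "move_arm", "kwargs": {"rows": "0 0 -0.6 0 0 -0.145 30; 0 0 -0.6 0 0 -0.145 30; 0 0 0 0 0 0 30"}}

```text
t: 11.25
eef_pos: [0.5551, -0.1876, 0.1155]
tcp_rot: [-0.002, 0.898, 0.44, -0.005]
force: [-7.6, -1.8, 8.3]
grip_width: 0.0389
finger_force: 40.0
```

```bash
python3 -c "
from h import *;st();print(readout.read_state()['tau'][5])"
```

```text
{'t': 11.25, 'eef_pos': [0.5551, -0.1876, 0.1155], 'force': [-7.6333, -1.7602, 8.2532], 'ft_torque': [-0.1273, 1.3119, -0.0061], 'grip_width': 0.0389, 'finger_force': 39.9928} j1,j6 [-0.514  0.151] toolz [-1.e-02 -4.e-04 -1.e+00] toolx ang 0.911
0.39598616771399975
```

>>> {"fn": "move_arm", "kwargs": {"rows": "-0.8 -0.2 0.5 0 0 -0.1 30; -0.8 -0.2 0 0 0 -0.1 30"}}

```text
t: 11.45
eef_pos: [0.5544, -0.1876, 0.1151]
tcp_rot: [-0.002, 0.938, 0.347, -0.003]
force: [-1.5, 0.1, -0.6]
grip_width: 0.0385
finger_force: 40.2
```

```bash
python3 -c "
from h import *;st();print(readout.read_state()['tau'][5])"
```

```text
{'t': 11.45, 'eef_pos': [0.5544, -0.1876, 0.1151], 'force': [-1.5157, 0.1413, -0.6192], 'ft_torque': [0.1617, 0.4631, 0.0742], 'grip_width': 0.0385, 'finger_force': 40.1523} j1,j6 [-0.516  0.349] toolz [-0.0077  0.0014 -1.    ] toolx ang 0.708
-0.6091737002134323
```

>>> {"fn": "move_arm", "kwargs": {"rows": "0 0 -0.4 0 0 -0.1 30; 0 0 -0.4 0 0 -0.1 30"}}

```text
t: 11.65
eef_pos: [0.5544, -0.1873, 0.1142]
tcp_rot: [-0.002, 0.968, 0.251, -0.004]
force: [-2.4, 0.8, 1.7]
grip_width: 0.0387
finger_force: 40.3
```

```bash
python3 -c "
from h import *;st();print(readout.read_state()['tau'][5])"
```

```text
{'t': 11.65, 'eef_pos': [0.5544, -0.1873, 0.1142], 'force': [-2.4145, 0.7888, 1.689], 'ft_torque': [0.2138, 0.5594, 0.1181], 'grip_width': 0.0387, 'finger_force': 40.3324} j1,j6 [-0.516  0.548] toolz [-0.008   0.0028 -1.    ] toolx ang 0.508
-0.6124739348888397
```

>>> {"fn": "move_arm", "kwargs": {"rows": "0 0 -0.4 0 0 -0.1 30; 0 0 -0.4 0 0 -0.1 30"}}

```text
t: 11.85
eef_pos: [0.5543, -0.1871, 0.1134]
tcp_rot: [-0.003, 0.988, 0.154, -0.004]
force: [-2.7, 1.3, 1.9]
grip_width: 0.0387
finger_force: 40.3
```

```bash
python3 -c "
from h import *;st();print(readout.read_state()['tau'][5])"
```

```text
{'t': 11.85, 'eef_pos': [0.5543, -0.1871, 0.1134], 'force': [-2.7455, 1.2786, 1.9178], 'ft_torque': [0.2983, 0.6404, 0.0874], 'grip_width': 0.0387, 'finger_force': 40.3245} j1,j6 [-0.516  0.746] toolz [-0.0078  0.004  -1.    ] toolx ang 0.308
-0.6132333353161812
```

>>> {"fn": "move_arm", "kwargs": {"rows": "0 0 -0.4 0 0 -0.1 30; 0 0 -0.4 0 0 -0.1 30"}}

```text
t: 12.05
eef_pos: [0.5543, -0.1869, 0.1126]
tcp_rot: [-0.003, 0.999, 0.054, -0.003]
force: [-3.6, 1.9, 1.6]
grip_width: 0.0384
finger_force: 40.4
```

```bash
python3 -c "
from h import *;st();print(readout.read_state()['tau'][5])"
```

```text
{'t': 12.05, 'eef_pos': [0.5543, -0.1869, 0.1126], 'force': [-3.6001, 1.8654, 1.6239], 'ft_torque': [0.3886, 0.5193, -0.0122], 'grip_width': 0.0384, 'finger_force': 40.3876} j1,j6 [-0.517  0.945] toolz [-0.0072  0.0052 -1.    ] toolx ang 0.108
-0.6139246746897697
```

>>> {"fn": "move_arm", "kwargs": {"rows": "0 0 -0.4 0 0 -0.1 30; 0 0 -0.4 0 0 -0.1 30"}}

```text
t: 12.25
eef_pos: [0.5543, -0.1866, 0.1118]
tcp_rot: [-0.003, 0.999, -0.046, -0.003]
force: [-3.4, 2.0, 2.9]
grip_width: 0.0385
finger_force: 40.4
```

```bash
python3 -c "
from h import *;st();print(readout.read_state()['tau'][5])"
```

```text
{'t': 12.25, 'eef_pos': [0.5543, -0.1866, 0.1118], 'force': [-3.3553, 2.0468, 2.8822], 'ft_torque': [0.4654, 0.519, 0.0455], 'grip_width': 0.0385, 'finger_force': 40.4326} j1,j6 [-0.517  1.144] toolz [-0.0065  0.0063 -1.    ] toolx ang -0.092
-0.6146298721432686
```

>>> {"fn": "move_arm", "kwargs": {"rows": "-0.3 0 -0.4 0 0 -0.1 30; -0.3 0.3 -0.4 0 0 -0.1 30"}}

```text
t: 12.45
eef_pos: [0.5543, -0.1863, 0.1112]
tcp_rot: [-0.003, 0.989, -0.145, -0.003]
force: [-1.7, 2.2, 2.8]
grip_width: 0.0385
finger_force: 40.5
```

```bash
python3 -c "
from h import *;st();print(readout.read_state()['tau'][5])"
```

```text
{'t': 12.45, 'eef_pos': [0.5543, -0.1863, 0.1112], 'force': [-1.7058, 2.2232, 2.7899], 'ft_torque': [0.5297, 0.3128, 0.1424], 'grip_width': 0.0385, 'finger_force': 40.4666} j1,j6 [-0.517  1.343] toolz [-0.0042  0.0065 -1.    ] toolx ang -0.292
-0.5446153879165649
```

>>> {"fn": "move_arm", "kwargs": {"rows": "0 0 -0.4 0 0 -0.1 30; 0 0 0 0 0 -0.1 30"}}

```text
t: 12.65
eef_pos: [0.5544, -0.1861, 0.1108]
tcp_rot: [-0.003, 0.97, -0.243, -0.002]
force: [-2.1, 3.0, 1.7]
grip_width: 0.0387
finger_force: 40.3
```

```bash
python3 -c "
from h import *;st();print(readout.read_state()['tau'][5])"
```

```text
{'t': 12.65, 'eef_pos': [0.5544, -0.1861, 0.1108], 'force': [-2.1368, 2.9866, 1.6603], 'ft_torque': [0.7156, 0.1508, 0.2061], 'grip_width': 0.0387, 'finger_force': 40.2949} j1,j6 [-0.517  1.541] toolz [-0.0031  0.007  -1.    ] toolx ang -0.492
-0.4231627844274044
```

>>> {"fn": "move_arm", "kwargs": {"rows": "0 0 0 0 0 -0.1 30"}}

```text
t: 12.75
eef_pos: [0.5544, -0.1861, 0.1105]
tcp_rot: [-0.003, 0.957, -0.291, -0.002]
force: [-0.4, 3.2, -0.3]
grip_width: 0.0386
finger_force: 40.2
```

```bash
python3 -c "
from h import *;st();print(readout.read_state()['tau'][5])"
```

```text
{'t': 12.75, 'eef_pos': [0.5544, -0.1861, 0.1105], 'force': [-0.442, 3.1894, -0.3485], 'ft_torque': [0.6591, 0.024, 0.2235], 'grip_width': 0.0386, 'finger_force': 40.1811} j1,j6 [-0.517  1.641] toolz [-0.0026  0.0071 -1.    ] toolx ang -0.591
-0.3690228145569563
```

>>> {"fn": "move_arm", "kwargs": {"rows": "0 0 0 0 0 -0.02 30; 0 0 0 0 0 0 30"}}

```text
t: 12.95
eef_pos: [0.5545, -0.1862, 0.1104]
tcp_rot: [-0.003, 0.954, -0.298, -0.002]
force: [-3.0, 4.4, 2.0]
grip_width: 0.0388
finger_force: 40.4
```

```bash
python3 -c "
from h import *;st();print(readout.read_state()['tau'][5])"
```

```text
{'t': 12.95, 'eef_pos': [0.5545, -0.1862, 0.1104], 'force': [-3.0424, 4.4489, 2.0432], 'ft_torque': [1.0215, 0.2181, 0.2026], 'grip_width': 0.0388, 'finger_force': 40.4165} j1,j6 [-0.517  1.655] toolz [-0.0025  0.0071 -1.    ] toolx ang -0.606
0.30596449971199036
```

>>> {"fn": "move_arm", "kwargs": {"rows": "0 0 0 0 0 0 60; 0 0 0 0 0 0 80; 0 0 0 0 0 0 80; 0 0 10 0 0 0 80; 0 0 40 0 0 0 80"}}

```text
t: 13.45
eef_pos: [0.553, -0.1867, 0.1574]
tcp_rot: [-0.003, 0.954, -0.299, -0.005]
force: [-0.1, -0.1, 0.1]
grip_width: 0.0797
finger_force: 0.0
```

>>> {"fn": "move_arm", "kwargs": {"rows": "0 0 40 0 0 0 80; -30 20 30 0 0 0 80; -40 20 10 0 0 0 80; -40 20 0 0 0 0 80; 0 0 0 0 0 0 80"}}

```text
t: 13.95
eef_pos: [0.4381, -0.1231, 0.24]
tcp_rot: [-0.003, 0.954, -0.299, -0.005]
force: [0.7, -0.1, 0.1]
grip_width: 0.08
finger_force: 0.0
```

```bash
python3 - <<'E'
from h import *
st()
a=optics.camera("scene")[150:250,240:360,::-1]; b=optics.camera("side")[160:260,230:350,::-1]
f=lambda x:cv2.resize(x,(400,333),interpolation=cv2.INTER_CUBIC)
cv2.imwrite("pics/end.png",np.hstack([f(a),f(b)]))
E
```

```text
{'t': 13.95, 'eef_pos': [0.4381, -0.1231, 0.24], 'force': [0.7409, -0.1047, 0.0902], 'ft_torque': [0.0596, -0.05, 0.006], 'grip_width': 0.08, 'finger_force': 0.0} j1,j6 [-0.523  1.652] toolz [-0.0084  0.0092 -0.9999] toolx ang -0.607
```

View pics/end.png

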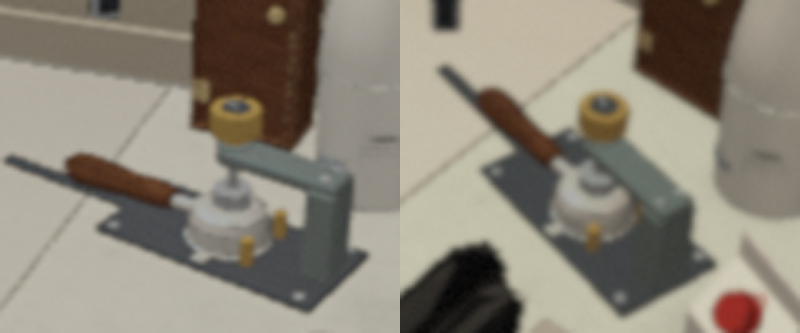

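The cup bears on the basket round the boss (scene half (232,195)), the basket sits against the posts at (247,245) and (281,218), and the robot is clear.

```bash
python3 -c "from cell import ticket;print(ticket.hand_in())"
```

```text
the job is handed in; nothing more can be done
None
```

The job is handed in: the basket sits home against both posts, and the screw was turned about 4.4 rad clockwise until the moment was roughly 0.15–0.25 N m above free running (noisy reading), at about 14 s of robot time.

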